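Weed out the off-balance ladle handle

ROBOT

A 7-joint arm with a two-finger parallel gripper is mounted at the origin on the work surface. World frame = base frame: x ahead of the robot, y to its left, z up, the work surface at z = 0. Lengths are in mm, angles in degrees, forces in N, time in s.
With the tool pointing down it reaches from about 350 to 900 mm from the base axis. Payload 7.2 kg.
Tool frame: the origin (TCP) lies midway between the tips of the shut fingers; the grasp point (between the pads) lies 19 mm behind it (grasp_offset is the distance from the TCP to the grasp point, in mm); z points along the fingers, y is the direction in which the jaws open and shut (so a half turn about z gives the same grasp; the last joint's range is limited). The gripper opens to 85 mm and grips with 20 to 120 N. Pads are 22 mm wide; open, the fingers measure 114 mm over their backs; the gripper's body (76 mm by 85 mm) begins 54 mm behind the grasp point. The pads swing forward as they close: fully open they stand 13 mm farther back than shut.
Start: joints at [-71.803, 23.554, -0.728, 91.456, 0.321, 64.991, -4.71], TCP at [235.197, 579.06, 231.297] pointing down, gripper open.
Joint ranges: [-169.25, 169.25], [-16.82, 113.86], [-84.01, 82.57], [7.8, 145.47], [-59.2, 239.2], [7.22, 106.19], [-163.78, 163.78]. Speed limits (degrees/s): [136.94, 136.94, 172.46, 172.46, 180, 180, 180].

INTERFACE

Orientations are given as a 3x3 rotation matrix whose columns are the frame's x, y, z axes.
In Python, from rig import state, get_image, camera_params, finish_job, grasp_offset gives the robot as it stands. The module is installed in compiled form; this text tells all that it offers.
- The arm moves only by the tool arm_command, never from a script. Its argument "steps" is a list of rows, each an object with "dp": the shift along the tool's x, y, z as a fraction of full scale, a list of three; "spin": the turn about the tool's z as a fraction of full scale. A call has 1 to 8 rows; each row is the pose to reach, as a shift and turn from the pose commanded when the call began, along the tool's axes at that moment; what a row does not reach only later rows make up. Full scale, the value 1, is 10 cm for a shift and 45 degrees for a turn. A row lasts 1/10 s, in which the tool goes at most 50 mm and 8.59 degrees, less where a joint would pass 70% of its speed; a pose out of reach is approached as far as the arm can. A call with a number of a shift or a turn outside -1 to 1 is refused whole. A call with a gripper value outside its range is refused whole. "fingers" is the opening, from 0 (shut) to 1 (fully open), set as the call begins (left out, the last holds). The fingers move at their own pace and stop on an object; "force" is the grip in N (left out, the last holds). Time passes only in rows, so rows that repeat a pose let the fingers close. It gives the time, the measured TCP pose, the force and the opening at its end, in the units of the state.
- state(): the state, without advancing time (a new reading comes with each control period).
- get_image(name): name is "scene" or "top" or "wrist"; returns (picture, depth): 480x640x3 uint8, blue, green, red; 480x640 float32, mm along the optical axis (not along the pixel's ray), 0 where there is no reading.
- camera_params(name): a dict with "fx", "fy", "cx", "cy" (pixels), "pose" (4x4, takes a point from camera to world coordinates). Camera axes: x right, y up, looking along -z (the intrinsics and any distortion apply to the point x, -y, -z); pixel columns grow to the right and rows downward; lengths in mm; the calibration is good to about 2 mm. A picture is of the moment at which its call begins: read the wrist's pose just before it. camera_params takes no time and is no camera call; for the wrist camera it gives the pose at the moment of the call.
- finish_job(): hands the job in, once; it reports no verdict.
The state is a dict: "time_s": time; "qpos": joint angles; "qvel": joint speeds; "tau": joint torques, N m; "position": TCP position; "ee_rot": TCP orientation; "wrist_force": force on the tool from outside, world axes, zero at the start; "ft_torque": the same for the moment, N m; "width": finger opening in mm.
Only numpy, scipy, OpenCV 4.12 (cv2) and the standard library are available. Lean on these libraries where they do the work, as an engineer would, in place of code of your own. Each camera call takes 0.05 s, during which the arm holds its last target. There are 200 camera calls.

TASK

Check the two rosewood ladle handles one at a time: lay the handle level across the brass edge of the balance stand, with its middle band on the edge, and let go to see whether it stays level or tips. Lay a handle that stays level in the rectangular rosewood tray and put a handle that tips in the round copper waste bowl, clearing the first away before you touch the second. Set the handles down rather than dropping them, and leave the other tea things where they stand.

Things in the scene. Friction and masses are not known exactly. Their poses are not given: they have to be found in the camera images.
- handle_a_mid (a point): one of two ladle handles that look exactly alike: a rosewood bar 140 mm long, 22 x 22 mm in section, with a narrow brass band around its middle and bamboo ends, about 80 g. This point is its centre, half-way along, 11 mm above its underside; x runs along its length, z is up. It starts lying flat on the table, its length roughly along world y.
- handle_b_mid (a point): the other ladle handle, just alike: a rosewood bar 140 mm long, 22 x 22 mm in section, with a narrow brass band around its middle and bamboo ends, about 80 g. This point is its centre, half-way along, 11 mm above its underside; x runs along its length, z is up. It starts lying flat on the table, its length roughly along world y.
- handle_a: the handle of handle_a_mid as a whole; origin at the centre of its underside. It is either true (balance point at its middle) or hides weight in one half (balance point about 25 mm from its middle).
- handle_b: the handle of handle_b_mid as a whole; origin at the centre of its underside. It is either true (balance point at its middle) or hides weight in one half (balance point about 25 mm from its middle).
- edge (a point): centre of the top of the balance stand's brass edge, 38 mm above the table. The edge runs 60 mm along x and is blunt: flat for 12 mm (6 mm either way along y). A handle is laid across it, along y. A true handle stays level only if its middle is within about 5 mm of the edge's centre; a bad one tips about 0.35 rad and stays resting on the base.
- balance: the balance stand, fixed: a dark wooden base 80 mm (x) by 200 mm (y), 16 mm thick, with the brass edge across its middle rising 22 mm above the base. Origin at the centre of its underside; axes as edge.
- tray_in (a point): centre of the inner floor of the rectangular rosewood tray, fixed: outside 120 mm (x) by 210 mm (y, its long side), 30 mm high, walls 6 mm, floor 6 mm above the table; inside 108 x 198 mm. For handles that stay level.
- bowl_in (a point): centre of the inner floor of the round copper waste bowl, fixed: 210 mm across its rim, 50 mm high, walls 4 mm flaring outward, inner floor about 165 mm across and 5 mm above the table. A handle lies flat in it in any direction. For handles that tip.
- whisk_holder: white porcelain whisk holder, waisted, 56 mm wide, 70 mm high, standing between the two handles' starting places; loose, must not be disturbed; origin at the centre of its underside
- lid_rest: short bamboo lid rest, 56 mm wide, 50 mm high; loose, must not be disturbed; origin at the centre of its underside
- caddy: black lacquered tea caddy, 66 mm wide, 62 mm high; loose, must not be disturbed; origin at the centre of its underside
Things that resemble listed ones, but are neither listed nor needed, are in the scene too. Several things have the shape of the balance; the one meant has the colours described above.

How it is judged (in metres and radians):
On the way, in this order (a step that is already met when the one before it is completed fails the run):
1. one handle lies across the brass edge by its middle, let go, and has shown itself: the true one level, the bad one tipped (((y of handle_a_mid in the frame of edge between -0.016 and 0.016 m and x of handle_a_mid in the frame of edge between -0.025 and 0.025 m and z of handle_a_mid in the frame of edge between 0.002 and 0.025 m and angle between handle_a_mid's own x axis and vertical between 1.4808 and 1.6608 rad and contact force between handle_a and balance above 0.1 N and contact force between handle_a and the fingers below 0.05 N and linear speed of handle_a below 0.03 m/s and angular speed of handle_a below 0.3 rad/s) or (y of handle_b_mid in the frame of edge between -0.016 and 0.016 m and x of handle_b_mid in the frame of edge between -0.025 and 0.025 m and z of handle_b_mid in the frame of edge between 0.002 and 0.025 m and (angle between handle_b_mid's own x axis and vertical below 1.3708 rad or angle between handle_b_mid's own x axis and vertical above 1.7708 rad) and contact force between handle_b and balance above 0.1 N and contact force between handle_b and the fingers below 0.05 N and linear speed of handle_b below 0.03 m/s and angular speed of handle_b below 0.3 rad/s))), for 0.3 s.
2. that handle has been put away (true one in the tray, bad one in the bowl) while the other still lies at its start ((((x of handle_a_mid in the frame of tray_in between -0.048 and 0.048 m and y of handle_a_mid in the frame of tray_in between -0.04 and 0.04 m and z of handle_a_mid in the frame of tray_in between 0.005 and 0.018 m and contact force between handle_a and the fingers below 0.05 N and linear speed of handle_a below 0.03 m/s and angular speed of handle_a below 0.3 rad/s) and distance of handle_b_mid from where it was at the start of the episode below 0.03 m) or ((horizontal distance between handle_b_mid and bowl_in below 0.05 m and z of handle_b_mid in the frame of bowl_in between 0.005 and 0.045 m and contact force between handle_b and the fingers below 0.05 N and linear speed of handle_b below 0.03 m/s and angular speed of handle_b below 0.3 rad/s) and distance of handle_a_mid from where it was at the start of the episode below 0.03 m))), for 0.2 s.
3. the other handle too has shown itself on the edge, let go, the first still where it was put ((((x of handle_a_mid in the frame of tray_in between -0.048 and 0.048 m and y of handle_a_mid in the frame of tray_in between -0.04 and 0.04 m and z of handle_a_mid in the frame of tray_in between 0.005 and 0.018 m and contact force between handle_a and the fingers below 0.05 N and linear speed of handle_a below 0.03 m/s and angular speed of handle_a below 0.3 rad/s) and (y of handle_b_mid in the frame of edge between -0.016 and 0.016 m and x of handle_b_mid in the frame of edge between -0.025 and 0.025 m and z of handle_b_mid in the frame of edge between 0.002 and 0.025 m and (angle between handle_b_mid's own x axis and vertical below 1.3708 rad or angle between handle_b_mid's own x axis and vertical above 1.7708 rad) and contact force between handle_b and balance above 0.1 N and contact force between handle_b and the fingers below 0.05 N and linear speed of handle_b below 0.03 m/s and angular speed of handle_b below 0.3 rad/s)) or ((horizontal distance between handle_b_mid and bowl_in below 0.05 m and z of handle_b_mid in the frame of bowl_in between 0.005 and 0.045 m and contact force between handle_b and the fingers below 0.05 N and linear speed of handle_b below 0.03 m/s and angular speed of handle_b below 0.3 rad/s) and (y of handle_a_mid in the frame of edge between -0.016 and 0.016 m and x of handle_a_mid in the frame of edge between -0.025 and 0.025 m and z of handle_a_mid in the frame of edge between 0.002 and 0.025 m and angle between handle_a_mid's own x axis and vertical between 1.4808 and 1.6608 rad and contact force between handle_a and balance above 0.1 N and contact force between handle_a and the fingers below 0.05 N and linear speed of handle_a below 0.03 m/s and angular speed of handle_a below 0.3 rad/s)))), for 0.3 s.
At the end, for the whole second after the job is handed in: The handle that stays level lies flat on the tray's floor (its centre within 48 mm across and 40 mm along of the tray's centre) and the handle that tips lies in the copper bowl (its centre within 50 mm of the bowl's centre and less than 45 mm above its floor), both released and at rest (x of handle_a_mid in the frame of tray_in between -0.048 and 0.048 m and y of handle_a_mid in the frame of tray_in between -0.04 and 0.04 m and z of handle_a_mid in the frame of tray_in between 0.005 and 0.018 m and contact force between each of handle_a, handle_b and the fingers below 0.05 N and linear speed of each of handle_a, handle_b below 0.03 m/s and angular speed of each of handle_a, handle_b below 0.3 rad/s and horizontal distance between handle_b_mid and bowl_in below 0.05 m and z of handle_b_mid in the frame of bowl_in between 0.005 and 0.045 m); the robot touches nothing.
It fails at once if a handle is dropped from more than about 40 mm ((contact force between handle_a and the fingers below 0.05 N and linear speed of handle_a above 0.9 m/s) or (contact force between handle_b and the fingers below 0.05 N and linear speed of handle_b above 0.9 m/s)).
It fails at once if another tea thing is moved by more than 30 mm or knocked over (distance of any of whisk_holder, lid_rest, caddy from where it was at the start of the episode above 0.03 m or angle between any of whisk_holder, lid_rest, caddy's own z axis and vertical above 0.4 rad).
It also fails if it takes over 72 s, if anything falls off the work surface, if the arm or the gripper's body presses on something with over 40 N, if the wrist force passes 120 N, or if a joint passes its speed limit or range.

## Working session

There is one attempt and no reset: what is moved stays moved. The work goes in short steps, Python scripts to look and compute and a tool call to move; the robot and the scene stay as the last step left them, time stands still between calls to the robot, and variables do not carry over. Pictures are saved under pics/ and viewed, about 8 in all and at most 12, crops included, and the job is handed in when it is done.

Besides the shell and the picture viewer there is one more tool, called after ">>>" in YAML: its name, and indented under it one key for each argument. arm_command: Moves the arm, as the interface text tells. Shift numbers are shares of 10 cm and turn numbers shares of 45 degrees, none past 1 either way. Its arguments: {"type":"object","properties":{"steps":{"type":"array","items":{"type":"object","properties":{"dp":{"type":"array","items":{"type":"number"}},"spin":{"type":"number"}}}},"fingers":{"type":"number"},"force":{"type":"number"}},"required":["steps"]}

```bash
mkdir -p pics
cat > h.py <<'E'
import numpy as np, cv2
from rig import *
def pts(name):
    c=camera_params(name); im,d=get_image(name)
    v,u=np.mgrid[0:480,0:640]
    p=np.stack([(u-c['cx'])/c['fx']*d,-(v-c['cy'])/c['fy']*d,-d],-1)
    P=np.array(c['pose']); w=p@P[:3,:3].T+P[:3,3]
    w[d==0]=np.nan
    return im,w
E
python3 - <<'E'
from h import *
s=state();print(s['time_s'],s['position'],s['ee_rot'],s['width'],grasp_offset if not callable(grasp_offset) else grasp_offset())
im,w=pts('top');cv2.imwrite('pics/top.png',im);np.save('top.npy',w)
im,w=pts('scene');cv2.imwrite('pics/scene.png',im);np.save('scene.npy',w)
print(camera_params('top'))
E
```

```text
0.0 [235.05052292 578.57514273 230.4410112 ] [[-9.26501012e-01  3.76291988e-01 -4.63295122e-04]
 [ 3.76292238e-01  9.26499691e-01 -1.57284773e-03]
 [-1.62607211e-04 -1.63157937e-03 -9.99998656e-01]] 85.08079322367065 18.700000000000003
{'fx': 499.06271534546323, 'fy': 499.06271534546323, 'cx': 318.431554051787, 'cy': 238.6057666750287, 'pose': array([[ 1.65959814e-02,  9.95813167e-01, -8.98927659e-02,
         3.56223809e+02],
       [-9.99816133e-01,  1.73917473e-02,  8.07630051e-03,
         9.23566380e+00],
       [ 9.60587866e-03,  8.97422035e-02,  9.95918704e-01,
         1.17482482e+03],
       [ 0.00000000e+00,  0.00000000e+00,  0.00000000e+00,
         1.00000000e+00]])}
```

View pics/top.png

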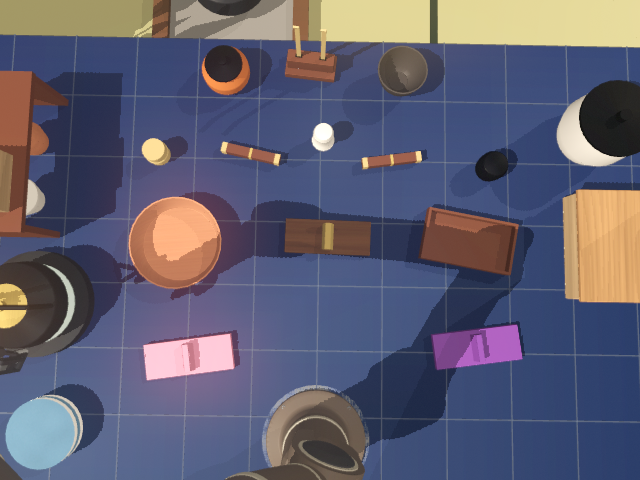

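View pics/scene.png

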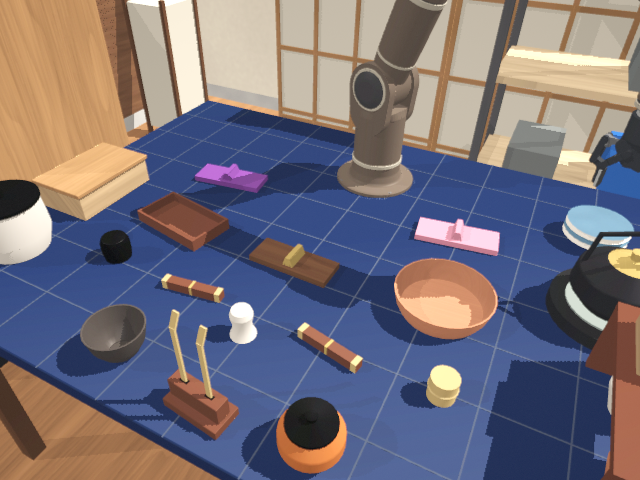

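Top view, candidates:
- **Handles:** left one at (250,153), right one at (392,160).
- **Balance:** the brown one with the brass edge at (328,237). The pink one at (190,357) and the purple one at (478,347) are lookalikes.
- **Tray:** the rosewood one at (469,241).
- **Bowl:** the copper one at (175,242). The dark bowl at (403,70) is not it.
- **Tea things:** whisk holder at (322,136), lid rest at (156,152), caddy at (490,165).

Next I measure these and check the choice in a close crop.

Run:
```python
from h import *
im=cv2.imread('pics/top.png');w=np.load('top.npy')
def box(n,u0,u1,v0,v1,z0,z1):
    q=w[v0:v1,u0:u1].reshape(-1,3);q=q[(q[:,2]>z0)&(q[:,2]<z1)]
    r=cv2.minAreaRect(q[:,:2].astype(np.float32))
    print(n,len(q),'rect',np.round(r[0],1),np.round(r[1],1),round(r[2],1),'mean',q.mean(0).round(1))
box('hL',212,290,135,172,10,40);box('hR',355,430,145,175,10,40)
box('edge',310,345,215,260,30,50);box('base',275,380,210,265,8,25)
box('tray',410,530,200,285,18,45);box('bowl',120,230,190,295,35,70)
box('whisk',305,340,118,155,20,90);box('lid',138,175,135,168,20,90);box('caddy',470,512,145,185,20,90)
print('table',np.nanmedian(w[290:330,260:400,2]))
s=cv2.resize(im[115:295,120:530],None,fx=1.95,fy=1.95,interpolation=cv2.INTER_CUBIC);cv2.imwrite('pics/crop1.png',s)
```

```text
hL 609 rect [661.5 163.7] [140.4  23.9] 78.3 mean [660.8 163.1  20.8]
hR 614 rect [ 650.2 -159.7] [ 30.9 160. ] 11.5 mean [ 651.5 -169.    21. ]
edge 195 rect [466.6 -20.4] [19.5 58.4] 87.8 mean [465.7 -20.6  36.4]
base 2687 rect [466.7 -21. ] [200.2  80.3] 88.7 mean [466.2 -20.7  15.5]
tray 973 rect [ 462.1 -349.2] [212.1 121.2] 79.7 mean [ 463.1 -352.7   28.1]
bowl 1009 rect [444.5 324.5] [206.9 208.4] 0.4 mean [449.5 347.1  45.2]
whisk 363 rect [700.4  -5.9] [46.6 42. ] 70.5 mean [697.4  -6.3  62.4]
lid 511 rect [657.3 383.2] [52.2 52.7] 79.1 mean [655.4 380.2  45.6]
caddy 736 rect [ 636.6 -398.1] [65.5 61.2] 16.9 mean [ 633.  -395.2   53.1]
table -0.506702318721068
```

View pics/crop1.png

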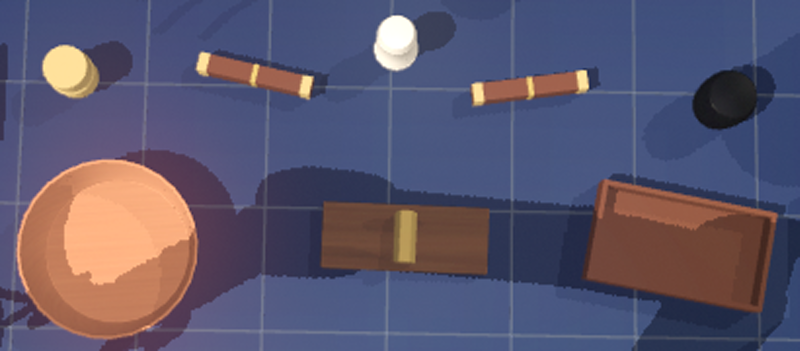

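The crop shows the brown base with its brass edge, the copper bowl, the rosewood tray and both handles, so the choice stands. Moving over the left handle first, turning the jaws square to it.

>>> arm_command:
  steps:
    - {"dp":[-1,-0.7,0],"spin":1}
    - {"dp":[-1,-0.7,0],"spin":1}
    - {"dp":[-1,-0.7,0],"spin":1}
    - {"dp":[-1,-0.7,0],"spin":1}
    - {"dp":[-1,-0.7,0],"spin":1}
    - {"dp":[-1,-0.7,0],"spin":1}
  fingers: 1
  force: 40

```text
time_s: 0.7
position: [301.5, 476.1, 231.0]
ee_rot: [[-0.384, 0.924, -0.0], [0.924, 0.384, -0.001], [-0.0, -0.0, -1.0]]
wrist_force: [-0.0, -0.0, 0.4]
width: 85.4
```

>>> arm_command:
  steps:
    - {"dp":[-1,1,0],"spin":0.77}
    - {"dp":[-1,1,0],"spin":0.77}
    - {"dp":[-1,1,0],"spin":0.77}
    - {"dp":[-1,1,0],"spin":0.77}
    - {"dp":[-1,1,0],"spin":0.77}
    - {"dp":[-1,1,0],"spin":0.77}

```text
time_s: 1.3
position: [431.4, 423.9, 230.8]
ee_rot: [[0.198, 0.98, -0.001], [0.98, -0.198, -0.0], [-0.001, -0.001, -1.0]]
wrist_force: [0.2, -0.0, 0.6]
width: 85.3
```

>>> arm_command:
  steps:
    - {"dp":[-0.7,0.92,0],"spin":0}
    - {"dp":[-0.7,0.92,0],"spin":0}
    - {"dp":[-0.7,0.92,0],"spin":0}
    - {"dp":[-0.7,0.92,0],"spin":0}

```text
time_s: 1.7
position: [509.7, 333.8, 231.5]
ee_rot: [[0.204, 0.979, 0.001], [0.979, -0.204, -0.001], [-0.0, 0.001, -1.0]]
wrist_force: [-0.4, 0.4, -0.5]
width: 85.5
```

>>> arm_command:
  steps:
    - {"dp":[-0.7,0.92,0],"spin":0}
    - {"dp":[-0.7,0.92,0],"spin":0}
    - {"dp":[-0.7,0.92,0],"spin":0}
    - {"dp":[-0.7,0.92,0],"spin":0}

```text
time_s: 2.1
position: [584.8, 247.7, 231.2]
ee_rot: [[0.204, 0.979, 0.0], [0.979, -0.204, -0.0], [-0.0, 0.0, -1.0]]
wrist_force: [0.2, 0.4, -0.1]
width: 85.3
```

>>> arm_command:
  steps:
    - {"dp":[-0.7,0.92,0.6],"spin":0}
    - {"dp":[-0.7,0.92,0.6],"spin":0}
    - {"dp":[-0.7,0.92,0.6],"spin":0}
    - {"dp":[-0.7,0.92,0.6],"spin":0}
    - {"dp":[-0.7,0.92,0.6],"spin":0}
    - {"dp":[-0.7,0.92,0.6],"spin":0}

```text
time_s: 2.7
position: [658.9, 165.3, 171.7]
ee_rot: [[0.199, 0.98, -0.0], [0.98, -0.199, 0.002], [0.002, -0.001, -1.0]]
wrist_force: [-1.0, 0.5, -0.3]
width: 85.4
```

```bash
cat >> h.py <<'E'
def go(x,y,z,jaw):
    "delta from measured pose to target, in tool axes (full-scale shares)"
    s=state();R=np.array(s['ee_rot']);p=np.array(s['position'])
    a=np.degrees(np.arctan2(R[1,1],R[0,1]))
    print('t',round(s['time_s'],2),'pos',p.round(1),'jaw',round(a,2),'w',round(s['width'],1),'F',np.round(s['wrist_force'],1))
    print('dp',(R.T@(np.array([x,y,z])-p)/100).round(3),'spin',round(((a-jaw+90)%180-90)/45,3))
def rect(w,m):
    q=w[m];r=cv2.minAreaRect(q[:,:2].astype(np.float32))
    c=cv2.boxPoints(r);e=[c[1]-c[0],c[2]-c[1]];e=max(e,key=np.linalg.norm)
    print(len(q),'rect',np.round(r[0],1),np.round(r[1],1),'dir',round(np.degrees(np.arctan2(e[1],e[0]))%180,1),'mean',q.mean(0).round(1))
E
python3 - <<'E'
from h import *
go(661,163.5,14,-11.7)
im,w=pts('wrist');cv2.imwrite('pics/w1.png',im)
m=(w[...,2]>14)&(w[...,2]<30)&(np.hypot(w[...,0]-661,w[...,1]-163)<85)
rect(w,m)
# band: brass = low-red-dominance; list positions
h=cv2.cvtColor(im,cv2.COLOR_BGR2HSV);b=m&(np.hypot(w[...,0]-661,w[...,1]-163)<30)&(h[...,0]>17)&(h[...,0]<35)
print('band',b.sum(),w[b].mean(0) if b.any() else 0)
E
```

```text
t 2.7 pos [658.9 165.3 171.7] jaw -11.49 w 85.4 F [-1.   0.5 -0.3]
dp [-0.017  0.026  1.577] spin 0.005
4454 rect [660.1 164.6] [140.3  22.3] dir 78.1 mean [661.1 169.4  23. ]
band 203 [659.64690678 164.71753008  23.25500664]
```

View pics/w1.png

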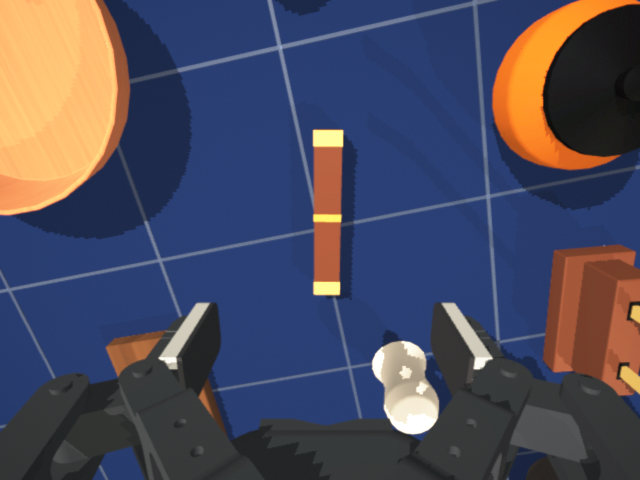

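Wrist view: handle upright at (328,215) with its band at (328,217), and the whisk holder well clear at (408,385). Depth puts the middle at (660,164.6). Descending and gripping with the tips just above the handle's underside, so the jaws will clear the brass edge.

>>> arm_command:
  steps:
    - {"dp":[-0.005,0.012,0.4]}
    - {"dp":[-0.005,0.012,0.8]}
    - {"dp":[-0.005,0.012,1]}
    - {"dp":[-0.005,0.012,1]}

```text
schema error: expected keys dp, spin
```

>>> arm_command:
  steps:
    - {"dp":[0,0,0.25]}
    - {"dp":[0,0,0.45]}
    - {"dp":[0,0,0.6]}
    - {"dp":[0,0,0.66]}
    - {"dp":[0,0,0.66]}
    - {"dp":[0,0,0.66]}

```text
schema error: expected keys dp, spin
```

>>> arm_command:
  steps:
    - {"dp":[0,0,0]}
    - {"dp":[0,0,0]}
    - {"dp":[0,0,0]}
    - {"dp":[0,0,0]}
    - {"dp":[0,0,0]}
    - {"dp":[0,0,0]}
    - {"dp":[0,0,0]}
    - {"dp":[0,0,0]}
  fingers: 0
  force: 40

```text
schema error: expected keys dp, spin
```

Run:
```python
from h import *
go(466.4,-20.8,150,-1.5)
```

```text
t 2.75 pos [659.1 165.  172. ] jaw -11.51 w 85.5 F [-0.6 -0.4 -0.3]
dp [-2.205 -1.517  0.215] spin -0.222
```

>>> arm_command:
  steps:
    - {"dp":[-0.003,0.01,0.4],"spin":0}
    - {"dp":[-0.003,0.01,0.8],"spin":0}
    - {"dp":[-0.003,0.01,1],"spin":0}
    - {"dp":[-0.003,0.01,1],"spin":0}

```text
time_s: 3.15
position: [658.1, 162.9, 68.6]
ee_rot: [[0.201, 0.98, -0.005], [0.98, -0.201, -0.0], [-0.001, -0.005, -1.0]]
wrist_force: [0.1, 0.9, 0.4]
width: 85.5
```

>>> arm_command:
  steps:
    - {"dp":[0,0,0.25],"spin":0}
    - {"dp":[0,0,0.45],"spin":0}
    - {"dp":[0,0,0.6],"spin":0}
    - {"dp":[0,0,0.66],"spin":0}
    - {"dp":[0,0,0.66],"spin":0}
    - {"dp":[0,0,0.66],"spin":0}

```text
time_s: 3.75
position: [661.7, 161.4, 6.5]
ee_rot: [[0.203, 0.979, 0.002], [0.979, -0.203, 0.001], [0.001, 0.001, -1.0]]
wrist_force: [-0.2, -0.8, 0.3]
width: 85.4
```

>>> arm_command:
  steps:
    - {"dp":[0,0,0],"spin":0}
    - {"dp":[0,0,0],"spin":0}
    - {"dp":[0,0,0],"spin":0}
    - {"dp":[0,0,0],"spin":0}
    - {"dp":[0,0,0],"spin":0}
    - {"dp":[0,0,0],"spin":0}
    - {"dp":[0,0,0],"spin":0}
    - {"dp":[0,0,0],"spin":0}
  fingers: 0
  force: 40

```text
time_s: 4.55
position: [661.2, 161.1, 5.6]
ee_rot: [[0.204, 0.979, 0.001], [0.979, -0.204, 0.0], [0.0, 0.0, -1.0]]
wrist_force: [-0.6, 0.1, 4.6]
width: 21.1
```

Run:
```python
from h import *
go(466.4,-20.8,150,-1.5)
```

```text
t 4.55 pos [661.2 161.1   5.6] jaw -11.76 w 21.1 F [-0.6  0.1  4.6]
dp [-2.177 -1.535 -1.445] spin -0.228
```

>>> arm_command:
  steps:
    - {"dp":[0,0,-0.2],"spin":0}
    - {"dp":[0,0,-0.5],"spin":0}
    - {"dp":[0,0,-0.8],"spin":0}
    - {"dp":[0,0,-1],"spin":0}

```text
time_s: 4.95
position: [661.2, 161.0, 106.9]
ee_rot: [[0.204, 0.979, 0.001], [0.979, -0.204, 0.0], [0.0, 0.001, -1.0]]
wrist_force: [0.4, -0.0, -0.4]
width: 20.9
```

>>> arm_command:
  steps:
    - {"dp":[-0.3,-0.2,0],"spin":0}
    - {"dp":[-0.65,-0.5,0],"spin":0}
    - {"dp":[-1,-0.75,0],"spin":0}
    - {"dp":[-1,-0.75,0],"spin":0}

```text
time_s: 5.35
position: [562.2, 73.2, 104.7]
ee_rot: [[0.209, 0.978, -0.005], [0.978, -0.209, -0.002], [-0.003, -0.005, -1.0]]
wrist_force: [0.5, 0.0, -0.2]
width: 20.8
```

>>> arm_command:
  steps:
    - {"dp":[-0.3,-0.2,0],"spin":-0.1}
    - {"dp":[-0.65,-0.5,0],"spin":-0.23}
    - {"dp":[-1,-0.75,0],"spin":-0.23}
    - {"dp":[-1,-0.75,0],"spin":-0.23}

```text
time_s: 5.75
position: [468.6, -8.1, 104.8]
ee_rot: [[0.03, 1.0, -0.004], [1.0, -0.03, -0.001], [-0.001, -0.004, -1.0]]
wrist_force: [-0.2, 0.2, -1.1]
width: 21.2
```

>>> arm_command:
  steps:
    - {"dp":[-0.2,0,0],"spin":0}
    - {"dp":[-0.2,0,0],"spin":0}
    - {"dp":[-0.2,0,0],"spin":0}

```text
time_s: 6.05
position: [473.2, -23.9, 105.2]
ee_rot: [[0.025, 1.0, 0.0], [1.0, -0.025, 0.0], [0.0, 0.0, -1.0]]
wrist_force: [-0.3, 0.5, -0.0]
width: 20.9
```

Run:
```python
from h import *
go(466.4,-20.8,44,-1.5)
im,w=pts('wrist');cv2.imwrite('pics/w2.png',im)
im2,w2=pts('top');cv2.imwrite('pics/t2.png',im2[150:290,240:440])
p=np.array(state()['position'])
m=(w2[...,2]>p[2]-5)&(w2[...,2]<p[2]+25)&(abs(w2[...,0]-p[0])<20)&(abs(w2[...,1]-p[1])<90);rect(w2,m)
y=w2[m][:,1];print(y.min(),y.max())
a=cv2.resize(im2[160:290,240:440],(800,520),interpolation=cv2.INTER_CUBIC);b=cv2.resize(im,None,fx=.6,fy=.6)
cv2.imwrite('pics/w2.png',cv2.resize(np.hstack([cv2.resize(a,(443,288)),b]),(800,279)))
m=(w[...,2]>p[2]-5)&(w[...,2]<p[2]+25);print(m.sum());rect(w,m)
```

```text
t 6.05 pos [473.2 -23.9 105.2] jaw -1.45 w 20.9 F [-0.3  0.5 -0. ]
dp [ 0.029 -0.069  0.612] spin 0.001
54 rect [475.8  44.4] [10.5 21.3] dir 175.0 mean [475.9  44.5 121.1]
38.28142551197381 48.919484417900314
18483
18483 rect [472.4 -11. ] [ 47.4 122.6] dir 99.8 mean [473.6  -3.3 122.7]
```

View pics/w2.png

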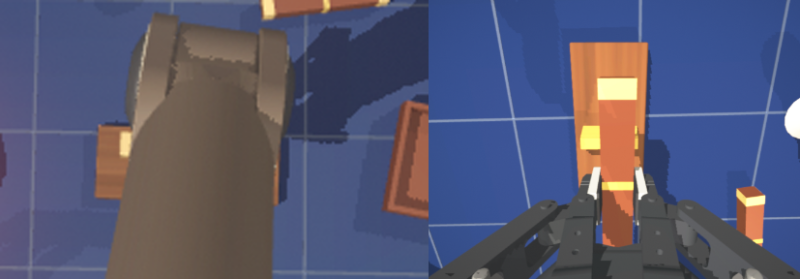

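Wrist view (right half): the held handle runs from its bamboo end at (617,88) to its band at (617,186), and the brass edge of the stand shows at (590,137). I measure handle and edge in this same camera.

```bash
cat >> h.py <<'E'
def held():
    im,w=pts('wrist');s=state();p=np.array(s['position']);X=np.array(s['ee_rot'])[:,0];Y=np.array(s['ee_rot'])[:,1]
    d=w-p;a=d@X;b=d@Y;z=d[...,2]
    m=(z>5)&(z<28)&(abs(b)<14)&(a>25)&(a<110)
    print('handle n',m.sum(),'end along toolx',np.percentile(a[m],99.8).round(1),'-> mid',(np.percentile(a[m],99.8)-70).round(1),'b',np.percentile(b[m],[1,99]).round(1),'ztop rel',np.median(z[m]).round(1), 'slope', np.polyfit(a[m],z[m],1).round(3))
    h=cv2.cvtColor(im,cv2.COLOR_BGR2HSV);br=(h[...,0]>18)&(h[...,0]<35)&(h[...,1]>90)
    m2=br&(z>5)&(z<28)&(abs(b)<14)&(abs(a)<15)
    if m2.any():print('band a',np.percentile(a[m2],[2,98]).round(1),m2.sum())
    e=(w[...,2]>32)&(w[...,2]<44)&(abs(w[...,0]-466)<40)&(abs(w[...,1]+20)<25)&br
    if e.any():q=w[e];print('edge n',len(q),'x',np.percentile(q[:,0],[1,99]).round(1),'y',np.percentile(q[:,1],[2,50,98]).round(1),'z',np.median(q[:,2]).round(1))
    ba=(w[...,2]>11)&(w[...,2]<21)&(abs(w[...,0]-466)<60)&(abs(w[...,1]+20)<130)
    if ba.any():q=w[ba];print('base x',np.percentile(q[:,0],[.5,99.5]).round(1),'ymax',np.percentile(q[:,1],99.7).round(1))
    print('handle mid world',(p+X*(np.percentile(a[m],99.8)-70)).round(1))
E
python3 - <<'E'
from h import *
held()
E
```

```text
handle n 8538 end along toolx 73.4 -> mid 3.4 b [-11.   10.7] ztop rel 17.6 slope [2.0000e-03 1.7457e+01]
band a [0.3 6.5] 766
edge n 976 x [435.1 494.2] y [-25.3 -17.4 -11. ] z 38.7
base x [424.9 505.7] ymax 79.7
handle mid world [473.1 -19.8 105.1]
```

>>> arm_command:
  steps:
    - {"dp":[0,-0.07,0.15],"spin":0}
    - {"dp":[0,-0.07,0.3],"spin":0}
    - {"dp":[0,-0.07,0.45],"spin":0}
    - {"dp":[0,-0.07,0.55],"spin":0}
    - {"dp":[0,-0.07,0.59],"spin":0}
    - {"dp":[0,-0.07,0.61],"spin":0}
    - {"dp":[0,-0.07,0.615],"spin":0}
    - {"dp":[0,-0.07,0.615],"spin":0}

```text
time_s: 7.0
position: [466.2, -24.0, 44.2]
ee_rot: [[0.025, 1.0, 0.001], [1.0, -0.025, 0.0], [0.0, 0.001, -1.0]]
wrist_force: [0.4, 0.1, -0.8]
width: 21.2
```

Run:
```python
from h import *
go(466.2,-23.9,43,-1.5);held()
```

```text
t 7.0 pos [466.2 -24.   44.2] jaw -1.4 w 21.2 F [ 0.4  0.1 -0.8]
dp [0.001 0.    0.012] spin 0.002
handle n 8542 end along toolx 73.5 -> mid 3.5 b [-11.   10.7] ztop rel 17.5 slope [2.0000e-03 1.7411e+01]
band a [0.5 6.7] 765
edge n 2060 x [435.  494.5] y [-24.5 -15.2 -11.1] z 38.5
base x [425.6 505.6] ymax 79.8
handle mid world [466.2 -20.5  44.2]
```

>>> arm_command:
  steps:
    - {"dp":[0,0,0.008],"spin":0}
    - {"dp":[0,0,0.014],"spin":0}
    - {"dp":[0,0,0.014],"spin":0}

```text
time_s: 7.35
position: [466.2, -24.0, 43.5]
ee_rot: [[0.025, 1.0, 0.001], [1.0, -0.025, 0.001], [0.001, 0.001, -1.0]]
wrist_force: [-3.1, 0.0, 12.5]
width: 21.4
```

>>> arm_command:
  steps:
    - {"dp":[0,0,0],"spin":0}
    - {"dp":[0,0,0],"spin":0}
    - {"dp":[0,0,0],"spin":0}
    - {"dp":[0,0,0],"spin":0}
    - {"dp":[0,0,0],"spin":0}
    - {"dp":[0,0,0],"spin":0}
    - {"dp":[0,0,0],"spin":0}
    - {"dp":[0,0,0],"spin":0}
  fingers: 1

```text
time_s: 8.15
position: [465.8, -24.0, 42.4]
ee_rot: [[0.025, 1.0, -0.0], [1.0, -0.025, -0.0], [-0.0, -0.0, -1.0]]
wrist_force: [0.2, -0.6, -0.8]
width: 85.2
```

>>> arm_command:
  steps:
    - {"dp":[0,0,-0.2],"spin":0}
    - {"dp":[0,0,-0.5],"spin":0}
    - {"dp":[0,0,-0.7],"spin":0}
    - {"dp":[0,0,-0.7],"spin":0}
    - {"dp":[0,0,-0.7],"spin":0}
    - {"dp":[0,0,-0.7],"spin":0}

```text
time_s: 8.75
position: [465.2, -23.9, 111.6]
ee_rot: [[0.024, 1.0, -0.001], [1.0, -0.024, -0.0], [-0.0, -0.001, -1.0]]
wrist_force: [0.4, -0.0, -0.3]
width: 85.5
```

```bash
cat >> h.py <<'E'
def onedge(f):
    im,w=pts('wrist');cv2.imwrite(f,im)
    for z0,z1 in((22,88),):
        m=(w[...,2]>z0)&(w[...,2]<z1)&(abs(w[...,0]-466)<18)&(w[...,1]<75)&(w[...,1]>0)
        q=w[m];print(len(q),'z vs y',np.polyfit(q[:,1],q[:,2],1).round(3),'yend',np.percentile(q[:,1],99.7).round(1),'x',np.percentile(q[:,0],[1,99]).round(1))
E
python3 - <<'E'
from h import *
go(466.2,-23.9,43,-1.5);onedge('pics/w3.png')
E
```

```text
t 8.75 pos [465.2 -23.9 111.6] jaw -1.39 w 85.5 F [ 0.4 -0.  -0.3]
dp [0.001 0.011 0.686] spin 0.002
3949 z vs y [-8.0000e-03  6.1153e+01] yend 49.5 x [456.5 478.3]
```

View pics/w3.png

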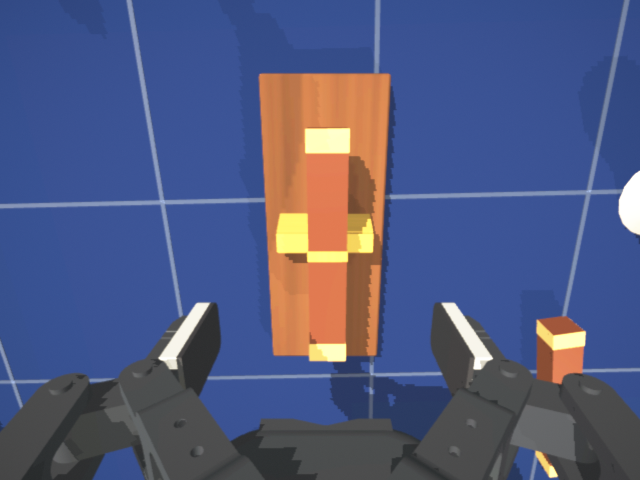

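Wrist view: the handle lies level on the brass edge (about 61 mm high at its top, slope under 0.01), with its band at (327,257) over the edge. It is true, so it goes in the tray. Regrip and carry.

>>> arm_command:
  steps:
    - {"dp":[0,0.015,0.2],"spin":0}
    - {"dp":[0,0.015,0.45],"spin":0}
    - {"dp":[0,0.015,0.62],"spin":0}
    - {"dp":[0,0.015,0.675],"spin":0}
    - {"dp":[0,0.015,0.675],"spin":0}

```text
time_s: 9.3
position: [466.4, -24.3, 43.8]
ee_rot: [[0.025, 1.0, -0.003], [1.0, -0.025, -0.001], [-0.001, -0.003, -1.0]]
wrist_force: [0.1, -0.4, 0.9]
width: 85.7
```

>>> arm_command:
  steps:
    - {"dp":[0,0,0],"spin":0}
    - {"dp":[0,0,0],"spin":0}
    - {"dp":[0,0,0],"spin":0}
    - {"dp":[0,0,0],"spin":0}
    - {"dp":[0,0,0],"spin":0}
    - {"dp":[0,0,0],"spin":0}
    - {"dp":[0,0,0],"spin":0}
    - {"dp":[0,0,0],"spin":0}
  fingers: 0

```text
time_s: 10.1
position: [467.6, -24.0, 45.5]
ee_rot: [[0.024, 1.0, 0.001], [1.0, -0.024, 0.0], [0.0, 0.001, -1.0]]
wrist_force: [-1.9, 0.6, 6.1]
width: 20.7
```

>>> arm_command:
  steps:
    - {"dp":[0,0,-0.2],"spin":0}
    - {"dp":[0,0,-0.4],"spin":0}
    - {"dp":[0,0,-0.6],"spin":0}
    - {"dp":[0,0,-0.6],"spin":0}

```text
time_s: 10.5
position: [468.8, -24.0, 107.1]
ee_rot: [[0.025, 1.0, 0.004], [1.0, -0.025, 0.001], [0.001, 0.004, -1.0]]
wrist_force: [-0.1, 1.1, -1.5]
width: 20.7
```

>>> arm_command:
  steps:
    - {"dp":[-0.3,0,0],"spin":0}
    - {"dp":[-0.65,0,0],"spin":0}
    - {"dp":[-1,0,0],"spin":0}

```text
time_s: 10.8
position: [464.5, -124.6, 104.3]
ee_rot: [[0.023, 1.0, -0.0], [1.0, -0.023, 0.0], [0.0, -0.0, -1.0]]
wrist_force: [0.5, 0.2, -1.3]
width: 21.0
```

>>> arm_command:
  steps:
    - {"dp":[-0.35,0,0],"spin":0}
    - {"dp":[-0.7,0,0],"spin":0}
    - {"dp":[-1,0,0],"spin":0}

```text
time_s: 11.1
position: [461.7, -225.7, 104.2]
ee_rot: [[0.025, 1.0, -0.001], [1.0, -0.025, -0.0], [-0.0, -0.001, -1.0]]
wrist_force: [0.3, 0.5, -0.9]
width: 20.6
```

>>> arm_command:
  steps:
    - {"dp":[-0.35,0,0],"spin":0.1}
    - {"dp":[-0.7,0,0],"spin":0.2}
    - {"dp":[-1,0,0],"spin":0.2}
    - {"dp":[-1,0,0],"spin":0.2}

```text
time_s: 11.5
position: [458.4, -328.7, 104.3]
ee_rot: [[0.186, 0.983, -0.001], [0.983, -0.186, -0.003], [-0.003, -0.0, -1.0]]
wrist_force: [-0.3, 0.3, -0.8]
width: 21.0
```

Run:
```python
from h import *
go(462.3,-352.7,12,-10.3)
im,w=pts('wrist');cv2.imwrite('pics/w4.png',im)
m=(w[...,2]>-3)&(w[...,2]<35)&(abs(w[...,0]-462)<100);m2=m&(w[...,2]>24);rect(w,m2)
```

```text
t 11.5 pos [ 458.4 -328.7  104.3] jaw -10.71 w 21.0 F [-0.3  0.3 -0.8]
dp [-0.226  0.083  0.924] spin -0.009
8428 rect [ 459.7 -348.8] [210.6 120.7] dir 79.8 mean [ 469.3 -303.1   30.4]
```

View pics/w4.png

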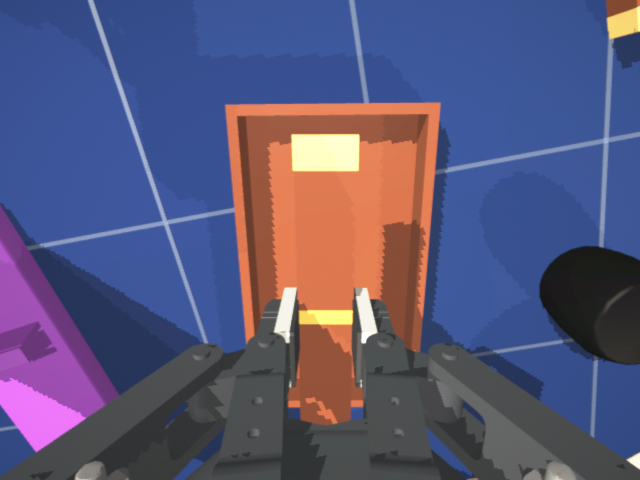

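>>> arm_command:
  steps:
    - {"dp":[-0.23,0.065,0],"spin":0}
    - {"dp":[-0.23,0.065,0.2],"spin":0}
    - {"dp":[-0.23,0.065,0.5],"spin":0}
    - {"dp":[-0.23,0.065,0.7],"spin":0}
    - {"dp":[-0.23,0.065,0.82],"spin":0}
    - {"dp":[-0.23,0.065,0.88],"spin":0}
    - {"dp":[-0.23,0.065,0.9],"spin":0}
    - {"dp":[-0.23,0.065,0.9],"spin":0}

```text
time_s: 12.35
position: [462.5, -347.8, 15.3]
ee_rot: [[0.18, 0.984, 0.001], [0.984, -0.18, -0.0], [-0.0, 0.001, -1.0]]
wrist_force: [0.1, 0.1, -0.5]
width: 21.0
```

>>> arm_command:
  steps:
    - {"dp":[0,0,0.015],"spin":0}
    - {"dp":[0,0,0.015],"spin":0}
    - {"dp":[0,0,0.015],"spin":0}

```text
time_s: 12.65
position: [462.5, -347.9, 13.9]
ee_rot: [[0.181, 0.984, 0.001], [0.984, -0.181, -0.0], [-0.0, 0.001, -1.0]]
wrist_force: [-0.2, 0.1, -1.6]
width: 20.9
```

>>> arm_command:
  steps:
    - {"dp":[0,0,0.01],"spin":0}
    - {"dp":[0,0,0.017],"spin":0}
    - {"dp":[0,0,0.017],"spin":0}

```text
time_s: 12.95
position: [462.5, -347.9, 13.5]
ee_rot: [[0.181, 0.984, 0.001], [0.984, -0.181, 0.0], [0.001, 0.001, -1.0]]
wrist_force: [-4.1, 3.4, 17.3]
width: 21.2
```

>>> arm_command:
  steps:
    - {"dp":[0,0,0],"spin":0}
    - {"dp":[0,0,0],"spin":0}
    - {"dp":[0,0,0],"spin":0}
    - {"dp":[0,0,0],"spin":0}
    - {"dp":[0,0,0],"spin":0}
    - {"dp":[0,0,0],"spin":0}
  fingers: 0.5

```text
time_s: 13.55
position: [462.1, -347.7, 11.5]
ee_rot: [[0.181, 0.984, -0.0], [0.984, -0.181, 0.0], [0.0, -0.0, -1.0]]
wrist_force: [-0.3, 0.1, -0.8]
width: 42.7
```

>>> arm_command:
  steps:
    - {"dp":[0,0,-0.15],"spin":0}
    - {"dp":[0,0,-0.4],"spin":0}
    - {"dp":[0,0,-0.8],"spin":0}
    - {"dp":[0,0,-1],"spin":0}
    - {"dp":[0,0,-1],"spin":0}

```text
time_s: 14.05
position: [463.8, -349.3, 115.9]
ee_rot: [[0.181, 0.983, 0.006], [0.983, -0.181, -0.003], [-0.002, 0.006, -1.0]]
wrist_force: [-0.2, 0.0, 0.3]
width: 42.8
```

Run:
```python
from h import *
go(651.5,-169,160,6.5)
im,w=pts('wrist')
m=(w[...,2]>18)&(w[...,2]<40)&(abs(w[...,0]-462)<100)&(w[...,1]<-240)&(w[...,1]>-440)
u=np.array([np.cos(np.radians(79.8)),np.sin(np.radians(79.8))]);d=w[...,:2]-[461,-349]
a=d@u;b=d[...,0]*u[1]-d[...,1]*u[0]
k=m&(abs(b)<45)&(abs(a)<95);print('handle in tray: across',np.percentile(b[k],[1,99]).round(1),'end',np.percentile(a[k],99.5).round(1),'z',np.percentile(w[k][:,2],[2,50,98]).round(1))
```

```text
t 14.05 pos [ 463.8 -349.3  115.9] jaw -10.42 w 42.8 F [-0.2  0.   0.3]
dp [ 2.112  1.522 -0.436] spin -0.376
handle in tray: across [-9.5 12.2] end 74.5 z [27.7 29.1 30.4]
```

The first handle lies flat in the tray, near its centre. Going to the second handle.

>>> arm_command:
  steps:
    - {"dp":[0.3,0.2,-0.3],"spin":0}
    - {"dp":[0.6,0.4,-0.44],"spin":0}
    - {"dp":[0.7,0.5,-0.44],"spin":0}
  fingers: 1

```text
time_s: 14.4
position: [527.2, -284.7, 156.9]
ee_rot: [[0.177, 0.984, 0.003], [0.984, -0.177, 0.001], [0.002, 0.003, -1.0]]
wrist_force: [0.2, 0.3, 0.4]
width: 83.4
```

>>> arm_command:
  steps:
    - {"dp":[0.35,0.25,0],"spin":0}
    - {"dp":[0.7,0.5,0],"spin":0}
    - {"dp":[0.7,0.5,0],"spin":0}

```text
time_s: 14.7
position: [589.6, -221.2, 153.7]
ee_rot: [[0.172, 0.985, -0.0], [0.985, -0.172, 0.003], [0.003, -0.001, -1.0]]
wrist_force: [0.0, 0.5, -0.3]
width: 85.3
```

>>> arm_command:
  steps:
    - {"dp":[0.35,0.25,0],"spin":-0.19}
    - {"dp":[0.7,0.5,0],"spin":-0.38}
    - {"dp":[0.7,0.5,0],"spin":-0.38}
    - {"dp":[0.7,0.5,0],"spin":-0.38}
    - {"dp":[0.7,0.5,0],"spin":-0.38}
    - {"dp":[0.7,0.5,0],"spin":-0.38}

```text
time_s: 15.3
position: [646.5, -170.0, 155.4]
ee_rot: [[-0.114, 0.993, -0.001], [0.994, 0.114, -0.001], [-0.0, -0.001, -1.0]]
wrist_force: [-0.0, -0.4, 0.3]
width: 85.2
```

Run:
```python
from h import *
im,w=pts('wrist')
m=(w[...,2]>14)&(w[...,2]<30)&(abs(w[...,0]-651)<35)&(abs(w[...,1]+169)<85)
rect(w,m)
go(651.5,-169,5,6.5)
```

```text
4928 rect [ 650.6 -168.7] [ 22.5 140.1] dir 98.1 mean [ 649.9 -163.4   23. ]
t 15.35 pos [ 646.7 -169.8  155.6] jaw 6.55 w 85.6 F [ 0.7 -0.3 -0.5]
dp [0.003 0.049 1.506] spin 0.001
```

>>> arm_command:
  steps:
    - {"dp":[0.007,0.04,0.3],"spin":-0.035}
    - {"dp":[0.007,0.04,0.6],"spin":-0.035}
    - {"dp":[0.007,0.04,0.9],"spin":-0.035}
    - {"dp":[0.007,0.04,1],"spin":-0.035}
    - {"dp":[0.007,0.04,1],"spin":-0.035}
    - {"dp":[0.007,0.04,1],"spin":-0.035}

```text
time_s: 15.95
position: [652.1, -167.9, 57.0]
ee_rot: [[-0.143, 0.99, 0.001], [0.99, 0.143, -0.001], [-0.001, 0.001, -1.0]]
wrist_force: [-0.1, -0.9, 0.8]
width: 85.4
```

Run:
```python
from h import *
go(650.6,-168.7,5,8.1)
```

```text
t 15.95 pos [ 652.1 -167.9   57. ] jaw 8.23 w 85.4 F [-0.1 -0.9  0.8]
dp [-0.006 -0.017  0.52 ] spin 0.003
```

>>> arm_command:
  steps:
    - {"dp":[-0.006,-0.015,0.2],"spin":0}
    - {"dp":[-0.006,-0.015,0.4],"spin":0}
    - {"dp":[-0.006,-0.015,0.5],"spin":0}
    - {"dp":[-0.006,-0.015,0.515],"spin":0}
    - {"dp":[-0.006,-0.015,0.515],"spin":0}

```text
time_s: 16.45
position: [650.8, -168.2, 5.2]
ee_rot: [[-0.144, 0.99, 0.001], [0.99, 0.144, -0.0], [-0.0, 0.001, -1.0]]
wrist_force: [-0.3, -0.4, 0.8]
width: 85.3
```

>>> arm_command:
  steps:
    - {"dp":[0,0,0],"spin":0}
    - {"dp":[0,0,0],"spin":0}
    - {"dp":[0,0,0],"spin":0}
    - {"dp":[0,0,0],"spin":0}
    - {"dp":[0,0,0],"spin":0}
    - {"dp":[0,0,0],"spin":0}
    - {"dp":[0,0,0],"spin":0}
    - {"dp":[0,0,0],"spin":0}
  fingers: 0
  force: 60

```text
time_s: 17.25
position: [650.5, -168.0, 4.7]
ee_rot: [[-0.144, 0.99, 0.001], [0.99, 0.144, -0.0], [-0.0, 0.001, -1.0]]
wrist_force: [-0.6, 0.1, 6.3]
width: 20.8
```

>>> arm_command:
  steps:
    - {"dp":[0,0,-0.2],"spin":0}
    - {"dp":[0,0,-0.5],"spin":0}
    - {"dp":[0,0,-0.8],"spin":0}
    - {"dp":[0,0,-1],"spin":0}
    - {"dp":[0,0,-1],"spin":0}

```text
time_s: 17.75
position: [651.7, -168.5, 107.0]
ee_rot: [[-0.144, 0.99, 0.004], [0.99, 0.144, -0.001], [-0.001, 0.004, -1.0]]
wrist_force: [-0.1, -0.2, -1.2]
width: 20.4
```

Run:
```python
from h import *
go(466.5,-22,105,-1.5);held()
```

```text
t 17.75 pos [ 651.7 -168.5  107. ] jaw 8.27 w 20.4 F [-0.1 -0.2 -1.2]
dp [ 1.716 -1.622  0.011] spin 0.217
handle n 7807 end along toolx 68.6 -> mid -1.4 b [-9.9 11.8] ztop rel 20.3 slope [-2.0000e-02  2.1061e+01]
band a [-4.7  1.8] 751
base x [448.  504.2] ymax -49.3
handle mid world [ 650.9 -169.4  105. ]
```

>>> arm_command:
  steps:
    - {"dp":[0.3,-0.3,0],"spin":0}
    - {"dp":[0.6,-0.55,0],"spin":0}
    - {"dp":[0.86,-0.81,0],"spin":0}
    - {"dp":[0.86,-0.81,0],"spin":0}

```text
time_s: 18.2
position: [552.5, -90.6, 101.8]
ee_rot: [[-0.147, 0.989, -0.007], [0.989, 0.147, 0.003], [0.004, -0.007, -1.0]]
wrist_force: [0.9, 0.0, -0.6]
width: 20.8
```

>>> arm_command:
  steps:
    - {"dp":[0.3,-0.3,0],"spin":0.1}
    - {"dp":[0.6,-0.55,0],"spin":0.217}
    - {"dp":[0.86,-0.81,0],"spin":0.217}
    - {"dp":[0.86,-0.81,0],"spin":0.217}
    - {"dp":[0.86,-0.81,0],"spin":0.217}
    - {"dp":[0.86,-0.81,0],"spin":0.217}

```text
time_s: 18.8
position: [465.9, -21.7, 103.9]
ee_rot: [[0.026, 1.0, 0.0], [1.0, -0.026, -0.001], [-0.001, 0.0, -1.0]]
wrist_force: [-0.2, 0.2, -0.8]
width: 20.8
```

Run:
```python
from h import *
go(466.5,-19,45,-1.5);held()
```

```text
t 18.8 pos [465.9 -21.7 103.9] jaw -1.52 w 20.8 F [-0.2  0.2 -0.8]
dp [0.028 0.006 0.589] spin -0.0
handle n 7882 end along toolx 69.3 -> mid -0.7 b [-11.   10.8] ztop rel 18.4 slope [-1.0000e-02  1.8739e+01]
band a [-3.7  2.7] 765
edge n 989 x [435.1 494.3] y [-25.9 -17.7 -11. ] z 38.8
base x [425.3 505.7] ymax 79.9
handle mid world [465.9 -22.5 103.9]
```

>>> arm_command:
  steps:
    - {"dp":[0.019,0.003,0.15],"spin":0}
    - {"dp":[0.019,0.003,0.3],"spin":0}
    - {"dp":[0.019,0.003,0.45],"spin":0}
    - {"dp":[0.019,0.003,0.55],"spin":0}
    - {"dp":[0.019,0.003,0.59],"spin":0}
    - {"dp":[0.019,0.003,0.6],"spin":0}
    - {"dp":[0.019,0.003,0.6],"spin":0}
    - {"dp":[0.019,0.003,0.6],"spin":0}

```text
time_s: 19.65
position: [465.9, -19.2, 44.7]
ee_rot: [[0.026, 1.0, 0.001], [1.0, -0.026, 0.0], [0.0, 0.001, -1.0]]
wrist_force: [0.3, 0.7, -0.6]
width: 21.1
```

Run:
```python
from h import *
go(466.2,-19.7,42,-1.5);held()
```

```text
t 19.65 pos [465.9 -19.2  44.7] jaw -1.5 w 21.1 F [ 0.3  0.7 -0.6]
dp [-0.005  0.003  0.027] spin -0.0
handle n 7850 end along toolx 69.1 -> mid -0.9 b [-10.9  10.9] ztop rel 18.5 slope [-9.0000e-03  1.8803e+01]
band a [-4.1  2.3] 764
edge n 1435 x [434.9 494.6] y [-23.7 -14.  -11. ] z 37.6
base x [425.7 505.7] ymax 79.9
handle mid world [465.9 -20.   44.7]
```

>>> arm_command:
  steps:
    - {"dp":[-0.004,0,0.015],"spin":0}
    - {"dp":[-0.004,0,0.025],"spin":0}
    - {"dp":[-0.004,0,0.03],"spin":0}
    - {"dp":[-0.004,0,0.03],"spin":0}

```text
time_s: 20.1
position: [465.8, -19.5, 42.5]
ee_rot: [[0.026, 1.0, 0.001], [1.0, -0.026, 0.001], [0.001, 0.001, -1.0]]
wrist_force: [-4.6, -0.2, 17.9]
width: 20.4
```

>>> arm_command:
  steps:
    - {"dp":[0,0,0],"spin":0}
    - {"dp":[0,0,0],"spin":0}
    - {"dp":[0,0,0],"spin":0}
    - {"dp":[0,0,0],"spin":0}
    - {"dp":[0,0,0],"spin":0}
    - {"dp":[0,0,0],"spin":0}
    - {"dp":[0,0,0],"spin":0}
    - {"dp":[0,0,0],"spin":0}
  fingers: 1

```text
time_s: 20.9
position: [465.4, -19.5, 41.2]
ee_rot: [[0.026, 1.0, 0.0], [1.0, -0.026, 0.0], [0.0, 0.0, -1.0]]
wrist_force: [0.3, 0.7, -0.1]
width: 85.3
```

>>> arm_command:
  steps:
    - {"dp":[0,0,-0.2],"spin":0}
    - {"dp":[0,0,-0.5],"spin":0}
    - {"dp":[0,0,-0.7],"spin":0}
    - {"dp":[0,0,-0.7],"spin":0}
    - {"dp":[0,0,-0.7],"spin":0}
    - {"dp":[0,0,-0.7],"spin":0}

```text
time_s: 21.5
position: [464.8, -19.5, 110.4]
ee_rot: [[0.026, 1.0, -0.001], [1.0, -0.026, -0.0], [-0.0, -0.001, -1.0]]
wrist_force: [0.2, 0.6, -0.8]
width: 85.5
```

Run:
```python
from h import *
go(466.2,-19.7,42,-1.5);onedge('pics/w5.png')
```

```text
t 21.5 pos [464.8 -19.5 110.4] jaw -1.48 w 85.5 F [ 0.2  0.6 -0.8]
dp [-0.002  0.014  0.684] spin 0.0
3958 z vs y [-0.359 57.116] yend 53.8 x [456.  478.3]
```

View pics/w5.png

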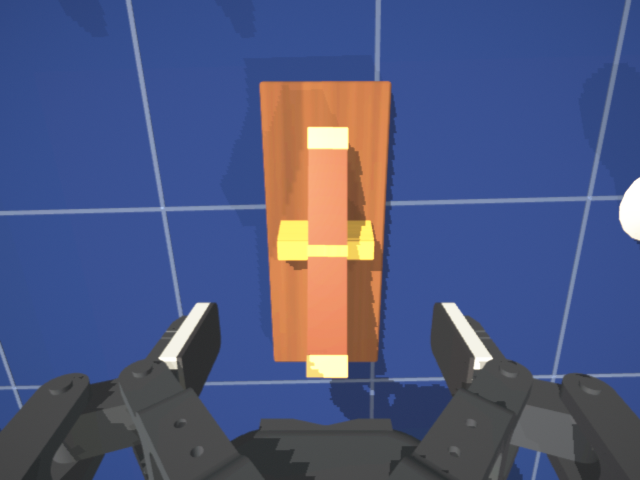

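Wrist view: the second handle is tipped (slope 0.36, its far end at (327,138) low), with its band at (328,250) still over the edge. It goes in the copper bowl. Regrip at its middle.

>>> arm_command:
  steps:
    - {"dp":[0.035,0.02,0.2],"spin":0}
    - {"dp":[0.035,0.02,0.45],"spin":0}
    - {"dp":[0.035,0.02,0.62],"spin":0}
    - {"dp":[0.035,0.02,0.665],"spin":0}
    - {"dp":[0.035,0.02,0.665],"spin":0}

```text
time_s: 22.05
position: [466.6, -16.4, 43.7]
ee_rot: [[0.026, 1.0, -0.003], [1.0, -0.026, -0.001], [-0.001, -0.003, -1.0]]
wrist_force: [-0.1, -0.7, -0.1]
width: 85.9
```

>>> arm_command:
  steps:
    - {"dp":[0,0,0],"spin":0}
    - {"dp":[0,0,0],"spin":0}
    - {"dp":[0,0,0],"spin":0}
    - {"dp":[0,0,0],"spin":0}
    - {"dp":[0,0,0],"spin":0}
    - {"dp":[0,0,0],"spin":0}
    - {"dp":[0,0,0],"spin":0}
    - {"dp":[0,0,0],"spin":0}
  fingers: 0
  force: 40

```text
time_s: 22.85
position: [467.8, -16.0, 45.0]
ee_rot: [[0.026, 1.0, 0.001], [1.0, -0.026, 0.0], [0.0, 0.001, -1.0]]
wrist_force: [-1.6, 0.7, 5.5]
width: 21.0
```

>>> arm_command:
  steps:
    - {"dp":[0,0,-0.2],"spin":0}
    - {"dp":[0,0,-0.5],"spin":0}
    - {"dp":[0,0,-0.85],"spin":0}
    - {"dp":[0,0,-1],"spin":0}
    - {"dp":[0,0,-1],"spin":0}

```text
time_s: 23.35
position: [468.8, -16.1, 146.6]
ee_rot: [[0.026, 1.0, 0.004], [1.0, -0.026, 0.001], [0.001, 0.004, -1.0]]
wrist_force: [-0.1, 0.3, -0.5]
width: 20.6
```

Run:
```python
from h import *
go(444.5,324.5,145,-1.5)
im,w=pts('wrist');s=state();p=np.array(s['position']);d=w-p
m=(abs(d[...,0])<14)&(d[...,1]>25)&(d[...,1]<100)&(d[...,2]>-60)&(d[...,2]<40)
q=d[m];print(len(q),'z(y)',np.polyfit(q[:,1],q[:,2],1).round(3),'end',np.percentile(q[:,1],99.7).round(1))
```

```text
t 23.35 pos [468.8 -16.1 146.6] jaw -1.49 w 20.6 F [-0.1  0.3 -0.5]
dp [ 3.398 -0.332  0.018] spin 0.0
6627 z(y) [-0.354 18.655] end 69.9
```

>>> arm_command:
  steps:
    - {"dp":[0.3,-0.08,0],"spin":0}
    - {"dp":[0.6,-0.08,0],"spin":0}
    - {"dp":[0.85,-0.08,0],"spin":0}

```text
time_s: 23.7
position: [460.5, 70.3, 143.2]
ee_rot: [[0.026, 1.0, -0.002], [1.0, -0.026, -0.0], [-0.001, -0.002, -1.0]]
wrist_force: [0.7, 0.4, -0.4]
width: 21.0
```

>>> arm_command:
  steps:
    - {"dp":[0.35,-0.08,0],"spin":0}
    - {"dp":[0.7,-0.08,0],"spin":0}
    - {"dp":[0.85,-0.08,0],"spin":0}

```text
time_s: 24.0
position: [454.7, 157.4, 143.1]
ee_rot: [[0.022, 1.0, -0.002], [1.0, -0.022, -0.0], [-0.0, -0.002, -1.0]]
wrist_force: [0.5, -0.4, -1.1]
width: 21.0
```

>>> arm_command:
  steps:
    - {"dp":[0.35,-0.08,0],"spin":0}
    - {"dp":[0.7,-0.08,0],"spin":0}
    - {"dp":[0.85,-0.08,0],"spin":0}

```text
time_s: 24.3
position: [449.2, 242.2, 143.3]
ee_rot: [[0.023, 1.0, -0.002], [1.0, -0.023, -0.0], [-0.0, -0.001, -1.0]]
wrist_force: [-0.7, 0.6, -0.4]
width: 20.9
```

>>> arm_command:
  steps:
    - {"dp":[0.35,-0.08,0],"spin":0}
    - {"dp":[0.7,-0.08,0],"spin":0}
    - {"dp":[0.85,-0.08,0],"spin":0}
    - {"dp":[0.85,-0.08,0],"spin":0}
    - {"dp":[0.85,-0.08,0],"spin":0}

```text
time_s: 24.8
position: [444.5, 322.8, 143.8]
ee_rot: [[0.027, 1.0, -0.001], [1.0, -0.027, -0.002], [-0.002, -0.001, -1.0]]
wrist_force: [0.5, -0.4, -0.3]
width: 21.1
```

Run:
```python
from h import *
go(444.5,324.5,40,-1.5)
im,w=pts('wrist');cv2.imwrite('pics/w6.png',im);s=state();p=np.array(s['position']);d=w-p
m=(abs(d[...,0])<14)&(d[...,1]>25)&(d[...,1]<100)&(d[...,2]>-60)&(d[...,2]<40)
q=d[m];print(len(q),'z(y)',np.polyfit(q[:,1],q[:,2],1).round(3),'end',np.percentile(q[:,1],99.7).round(1))
f=(w[...,2]>2)&(w[...,2]<9)&(np.hypot(w[...,0]-444,w[...,1]-324)<100);q=w[f];print('floor',len(q),np.percentile(q,[1,99],axis=0).round(1))
r=(w[...,2]>44)&(w[...,2]<54)&(np.hypot(w[...,0]-444,w[...,1]-324)<115);q=w[r]
A=np.c_[2*q[:,:2],np.ones(len(q))];x=np.linalg.lstsq(A,(q[:,:2]**2).sum(1),rcond=None)[0];print('rim c',x[:2].round(1),np.sqrt(x[2]+x[0]**2+x[1]**2).round(1))
```

```text
t 24.8 pos [444.5 322.8 143.8] jaw -1.55 w 21.1 F [ 0.5 -0.4 -0.3]
dp [2.000e-02 1.000e-03 1.038e+00] spin -0.001
6695 z(y) [-0.357 17.111] end 70.3
floor 27030 [[359.7 259.    4.4]
 [526.5 408.9   8.5]]
rim c [443.1 325.9] 101.0
```

View pics/w6.png

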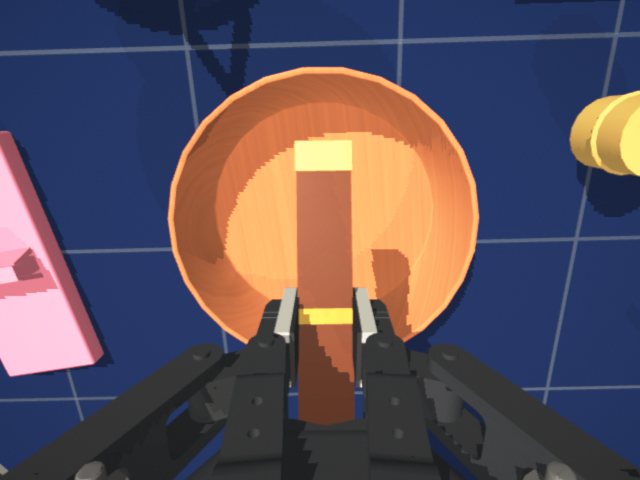

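Wrist view: the handle hangs over the copper bowl (its centre near (323,215)), low end at (323,155), clear of the rim. Lowering gently until the low end touches.

>>> arm_command:
  steps:
    - {"dp":[0,0,0.2],"spin":0}
    - {"dp":[0,0,0.5],"spin":0}
    - {"dp":[0,0,0.8],"spin":0}
    - {"dp":[0,0,1],"spin":0}
    - {"dp":[0,0,1],"spin":0}
  force: 25

```text
time_s: 25.35
position: [443.3, 321.4, 42.3]
ee_rot: [[0.028, 1.0, -0.004], [1.0, -0.028, -0.004], [-0.004, -0.004, -1.0]]
wrist_force: [0.2, -1.0, -1.2]
width: 20.7
```

>>> arm_command:
  steps:
    - {"dp":[0,0,0.04],"spin":0}
    - {"dp":[0,0,0.08],"spin":0}
    - {"dp":[0,0,0.11],"spin":0}
    - {"dp":[0,0,0.13],"spin":0}
    - {"dp":[0,0,0.13],"spin":0}

```text
time_s: 25.85
position: [445.1, 324.8, 32.6]
ee_rot: [[0.026, 1.0, 0.001], [1.0, -0.026, 0.001], [0.001, 0.001, -1.0]]
wrist_force: [-0.5, -2.9, 5.6]
width: 21.0
```

Contact. Pressing on gently so the handle swings level in the jaws.

>>> arm_command:
  steps:
    - {"dp":[0,0,0.01],"spin":0}
    - {"dp":[0,0,0.02],"spin":0}
    - {"dp":[0,0,0.03],"spin":0}
    - {"dp":[0,0,0.04],"spin":0}
    - {"dp":[0,0,0.04],"spin":0}

```text
time_s: 26.35
position: [445.2, 324.3, 28.8]
ee_rot: [[0.027, 1.0, 0.001], [1.0, -0.027, 0.001], [0.001, 0.001, -1.0]]
wrist_force: [0.1, -3.3, 7.3]
width: 20.7
```

```bash
cat >> h.py <<'E'
def tilt():
    im,w=pts('wrist');s=state();p=np.array(s['position']);d=w-p
    m=(abs(d[...,0])<9)&(d[...,1]>25)&(d[...,1]<68)&(d[...,2]>-60)&(d[...,2]<40)
    q=d[m];print(p.round(1),np.round(s['wrist_force'],1),len(q),'z(y)',np.polyfit(q[:,1],q[:,2],1).round(3))
E
python3 -c "
from h import *
tilt()"
```

```text
[445.3 324.3  28.8] [-0.5 -3.3  6. ] 5356 z(y) [-0.267 17.482]
```

>>> arm_command:
  steps:
    - {"dp":[0,0,0.025],"spin":0}
    - {"dp":[0,0,0.05],"spin":0}
    - {"dp":[0,0,0.075],"spin":0}
    - {"dp":[0,0,0.1],"spin":0}
    - {"dp":[0,0,0.12],"spin":0}
    - {"dp":[0,0,0.13],"spin":0}
    - {"dp":[0,0,0.13],"spin":0}

```text
time_s: 27.1
position: [445.4, 324.5, 15.7]
ee_rot: [[0.027, 1.0, 0.002], [1.0, -0.027, 0.001], [0.001, 0.002, -1.0]]
wrist_force: [-0.3, -2.5, 4.9]
width: 20.9
```

```bash
python3 -c "
from h import *
tilt()"
```

```text
[445.4 324.5  15.7] [ 0.  -3.   4.7] 5818 z(y) [-0.08  18.155]
```

>>> arm_command:
  steps:
    - {"dp":[0,0,0.02],"spin":0}
    - {"dp":[0,0,0.035],"spin":0}
    - {"dp":[0,0,0.035],"spin":0}

```text
time_s: 27.45
position: [445.4, 324.5, 12.1]
ee_rot: [[0.027, 1.0, 0.002], [1.0, -0.027, 0.001], [0.001, 0.002, -1.0]]
wrist_force: [0.1, -3.4, 5.1]
width: 21.0
```

>>> arm_command:
  steps:
    - {"dp":[0,0,0],"spin":0}
    - {"dp":[0,0,0],"spin":0}
    - {"dp":[0,0,0],"spin":0}
    - {"dp":[0,0,0],"spin":0}
    - {"dp":[0,0,0],"spin":0}
    - {"dp":[0,0,0],"spin":0}
  fingers: 0.5

```text
time_s: 28.05
position: [444.3, 324.6, 11.2]
ee_rot: [[0.026, 1.0, -0.0], [1.0, -0.026, -0.0], [-0.0, -0.0, -1.0]]
wrist_force: [-0.7, -0.7, -0.4]
width: 42.9
```

>>> arm_command:
  steps:
    - {"dp":[0,0,-0.15],"spin":0}
    - {"dp":[0,0,-0.4],"spin":0}
    - {"dp":[0,0,-0.8],"spin":0}
    - {"dp":[0,0,-1],"spin":0}
    - {"dp":[0,0,-1],"spin":0}

```text
time_s: 28.55
position: [446.2, 325.9, 115.4]
ee_rot: [[0.026, 1.0, 0.005], [1.0, -0.026, 0.005], [0.005, 0.005, -1.0]]
wrist_force: [0.2, 0.1, -0.4]
width: 42.7
```

>>> arm_command:
  steps:
    - {"dp":[-0.3,0,-0.3],"spin":0}
    - {"dp":[-0.6,0,-0.6],"spin":0}
    - {"dp":[-1,0,-0.8],"spin":0}
    - {"dp":[-1,0,-0.8],"spin":0}
    - {"dp":[-1,0,-0.8],"spin":0}

```text
time_s: 29.05
position: [441.8, 224.1, 191.7]
ee_rot: [[0.028, 1.0, 0.001], [1.0, -0.028, 0.001], [0.001, 0.001, -1.0]]
wrist_force: [0.8, 0.2, -0.3]
width: 42.7
```

Run:
```python
from h import *
im,w=pts('top');cv2.imwrite('pics/top2.png',im);pts('scene')
im2,_=pts('scene');cv2.imwrite('pics/fin.png',np.vstack([cv2.resize(im[100:300,100:540],(800,364))[:300],cv2.resize(im2[140:420,60:560],(536,300)) if 0 else cv2.resize(im2[140:420,0:640],(800,300))]))
def mean(n,u0,u1,v0,v1,z0,z1):
    q=w[v0:v1,u0:u1].reshape(-1,3);q=q[(q[:,2]>z0)&(q[:,2]<z1)];print(n,len(q),q.mean(0).round(1) if len(q) else '')
mean('whisk',305,340,118,155,20,90);mean('lid',138,175,135,168,20,90);mean('caddy',470,512,145,185,20,90)
print(state()['wrist_force'],state()['position'])
```

```text
whisk 368 [697.3  -6.3  61.8]
lid 510 [655.4 380.2  45.7]
caddy 737 [ 633. -395.   53.]
[-0.30160188  0.62805462 -0.78223676] [441.15117905 225.56700963 190.43993809]
```

View pics/fin.png

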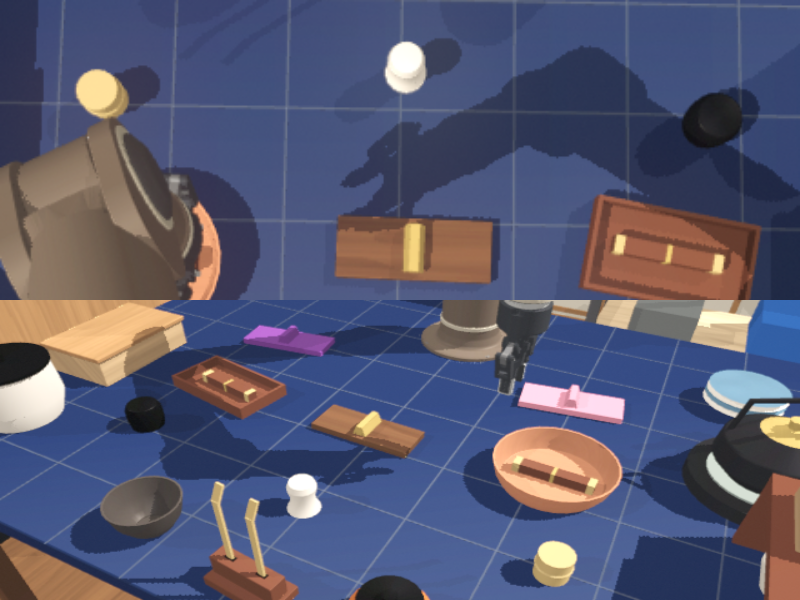

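Final views: one handle lies flat in the tray (about (668,254) in the upper half). The other lies flat in the copper bowl (about (555,475) in the lower half). The gripper is clear and the other tea things have not moved.

```bash
python3 -c "
from rig import *
print(finish_job())"
```

```text
the job is handed in; nothing more can be done
None
```

Both handles have been checked and put away, and the job was handed in at about 29 s of the 72 s allowed; the hand-in reports no verdict.

- **First handle (from the left, +y side):** it stayed level on the brass edge, with a slope under 0.01. It is now in the rosewood tray, about 1 mm across and 5 mm along from the tray's centre.
- **Second handle:** it tipped on the edge, with a slope of about 0.36. I lowered it into the copper bowl until it was nearly level before letting go. The last picture shows it flat near the middle of the bowl; I did not measure its exact position there.
- **Other tea things:** the whisk holder, lid rest and caddy were all within 1 mm of where they started, and the gripper was clear of everything.

None of the last checks failed or disagreed. Earlier, one batch of move calls was refused for a missing "spin" value, and the arm did not move.

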